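# Put the counter tools back in their own trays

## Task

Get the counter ready for opening: the barcode scanner, the box cutter, the stapler and the rubber stamp each belong in the wooden tray made to fit them, but last night the box cutter was left in the scanner's tray, the stapler in the box cutter's tray, and the scanner and stamp out on the counter. Put all four in their own trays, flat on the cork (the stamp standing on its base, rubber down), setting each down without dropping it. Leave the call bell and the ink pad where they stand.

Things in the scene. Friction and masses are not known exactly. Their poses are not given: they have to be found in the camera images.
- scanner: dark grey hand-held barcode scanner with a yellow button on its back, lying flat, 146 mm long (x), 30 mm high; wide head (62 mm) with a dark red window at the -x end, handle towards +x. Weighs 110 to 205 g. Origin: centre of its underside. It tapers from 62 mm wide 37 mm behind the origin (-x) to 42 mm at 62 mm ahead; at the origin it is 54 mm wide, a good place to grip
- cutter: yellow box cutter with a dark slide button on top, 152 mm long (x) by 25 mm wide (y), body 13 mm thick, button to 18 mm; blade end towards +x, the last 12 mm being a thin flat tip. Weighs 50 to 95 g. Origin: centre of its underside. Starts in the scanner's tray
- stapler: red and black stapler, its arm fixed shut, 125 mm long (x), 36 mm high; the black foot is 34 mm wide (y) and 8 mm high, the arm above it, from 16 to 36 mm, is 26 mm wide. Weighs 125 to 230 g. Origin: centre of its underside. Starts in the box cutter's tray with 3 mm to spare on either side
- stamp: rubber stamp standing on its base: wooden block 28 mm (x) by 50 mm (y), 22 mm high, with a black round grip in the middle of it up to 70 mm, widest, 24 mm, near the top. Weighs 35 to 70 g. Origin: centre of its underside
- scanner_tray: the scanner's tray: light wood, cork floor, fixed; pocket 162 (x) by 78 (y) mm, outside 180 x 96. Origin: centre of its underside on the counter; cork 5 mm, rim 18 mm above it. The long walls are cut away for fingers over the middle 66 mm, down to the cork, with sloping ends. Its tool lies along x, either end first. The widest of the trays; the box cutter starts in it
- cutter_tray: the box cutter's tray: light wood, cork floor, fixed; pocket 168 (x) by 41 (y) mm, outside 186 x 59. Origin: centre of its underside on the counter; cork 5 mm, rim 18 mm above it. The long walls are cut away for fingers over the middle 66 mm, down to the cork, with sloping ends. Its tool lies along x, either end first. The longest and narrowest of the trays; the stapler starts in it
- stapler_tray: the stapler's tray: light wood, cork floor, fixed; pocket 141 (x) by 50 (y) mm, outside 159 x 68. Origin: centre of its underside on the counter; cork 5 mm, rim 18 mm above it. The long walls are cut away for fingers over the middle 66 mm, down to the cork, with sloping ends. Its tool lies along x, either end first. Shorter and a little wider than the box cutter's tray; starts empty
- stamp_tray: the stamp's tray: light wood, cork floor, fixed; pocket 44 (x) by 66 (y) mm, outside 62 x 84. Origin: centre of its underside on the counter; cork 5 mm, rim 18 mm above it. Four full walls, no gaps. The smallest tray; note that its longer side lies along y, as does the stamp's. Either way round will do. Starts empty
- bell: round metal call bell on a black foot, diameter 80 mm, 67 mm high, loose: a bystander that must stay where it is. Origin: centre of its underside
- ink_pad: closed red and black ink pad tin, 64 mm (x) by 100 mm (y) by 18 mm high, loose: a bystander that must stay where it is. Origin: centre of its underside
Mind the look-alikes: they are no part of the job. There is more than one size of the cutter; the job needs the larger.

How it is judged:
At the end, for the whole second after the job is handed in: Each of the four tools is in its own tray: origin within 16 mm of the tray's centre in plan, underside within 3 mm of the cork, upright within 0.08 rad, x axes within 0.4 rad, either way round, at rest; bell and ink pad moved under 30 mm and upright (horizontal distance between scanner and scanner_tray below 0.016 m and z of scanner in the frame of scanner_tray below 0.008 m and angle between each of scanner, cutter, stapler, stamp, bell, ink_pad's own z axis and vertical below 0.08 rad and linear speed of each of scanner, cutter, stapler, stamp below 0.02 m/s and angle between the x axis of scanner and the x axis of scanner_tray, either way round below 0.4 rad and horizontal distance between cutter and cutter_tray below 0.016 m and z of cutter in the frame of cutter_tray below 0.008 m and angle between the x axis of cutter and the x axis of cutter_tray, either way round below 0.4 rad and horizontal distance between stapler and stapler_tray below 0.016 m and z of stapler in the frame of stapler_tray below 0.008 m and angle between the x axis of stapler and the x axis of stapler_tray, either way round below 0.4 rad and horizontal distance between stamp and stamp_tray below 0.016 m and z of stamp in the frame of stamp_tray below 0.008 m and angle between the x axis of stamp and the x axis of stamp_tray, either way round below 0.4 rad and distance of each of bell, ink_pad from where it was at the start of the episode below 0.03 m); the robot touches nothing.
It fails at once if a tool is dropped or thrown (moves faster than 0.6 m/s without the gripper touching it) ((linear speed of scanner above 0.6 m/s and contact force between the fingers and scanner below 0.05 N) or (linear speed of cutter above 0.6 m/s and contact force between the fingers and cutter below 0.05 N) or (linear speed of stapler above 0.6 m/s and contact force between the fingers and stapler below 0.05 N) or (linear speed of stamp above 0.6 m/s and contact force between the fingers and stamp below 0.05 N)).
It fails at once if the call bell is shoved aside (more than 30 mm) or tipped (distance of bell from where it was at the start of the episode above 0.03 m or angle between bell's own z axis and vertical above 0.3 rad).
It fails at once if the ink pad is shoved aside (more than 30 mm) or tipped (distance of ink_pad from where it was at the start of the episode above 0.03 m or angle between ink_pad's own z axis and vertical above 0.3 rad).
It also fails if it takes over 96 s, if anything falls off the work surface, if the arm or the gripper's body presses on something with over 40 N, if the wrist force passes 120 N, or if a joint passes its speed limit or range.

## Robot

A 6-joint arm with a two-finger parallel gripper is mounted at the origin on a cart in front of the work surface, level with it; the furniture and walls round the work are solid. World frame = base frame: x ahead of the robot, y to its left, z up, the work surface at z = 0. Lengths are in m, angles in rad, forces in N, time in s.
With the tool pointing down it reaches from about 0.3 to 0.85 m from the base axis. Payload 5.4 kg.
Tool frame: the origin (TCP) lies midway between the tips of the shut fingers; the grasp point (between the pads) lies 19 mm behind it; z points along the fingers, y is the line along which they close (so a half turn about z gives the same grasp; the last joint's range is limited). The gripper opens to 85 mm and grips with 20 to 120 N. Pads are 22 mm wide; open, the fingers measure 114 mm over their backs; the gripper's body (76 mm by 85 mm) begins 54 mm behind the grasp point. The pads swing forward as they close: fully open they stand 13 mm farther back than shut.
Start: joints at [1.011, 0.158, 1.597, -0, 1.386, -0.21], TCP at [0.197, 0.54, 0.192] pointing down, gripper open.
Joint ranges: [-2.91, 2.91], [-0.94, 2.29], [0.18, 2.7], [-1.29, 4.43], [0.17, 2.64], [-3, 3]. Speed limits (rad/s): [2.57, 2.57, 3.14, 3.14, 3.14, 3.14].

## Interface

Orientations are given as [roll, pitch, yaw] about the fixed x, y, z axes, in that order (R = Rz(yaw) Ry(pitch) Rx(roll)).
In Python, from station import ctrl gives the robot as it stands.
- The arm moves only by the shell command python3 -m inch 'ROWS' [FORCE]. ROWS is a JSON object of lists of equal length, an entry for each row: "xyz": the shift along the tool's x, y, z in units of 25 mm (1.0 is 25 mm), a list of three; "turn": the turn about the tool's z in units of 5 degrees (1.0 is 5 degrees); "hand": the finger opening in mm, from 0 to 85.4. In form: {"xyz": [[dx, dy, dz], ...], "turn": [turn, ...], "hand": [hand, ...]}. A call has 1 to 10 rows; each row shifts and turns the commanded pose from where the row before left it, along the tool's axes as they then stand; what a row does not reach is not made up. A row lasts 1/12 s, in which the tool goes at most 41.7 mm and 7.16 degrees, less where a joint would pass 70% of its speed; a pose out of reach is approached as far as the arm can. A call is refused whole if a number of a shift passes 1 or a number of a turn 1, either way. A call with a gripper value outside its range is refused whole. The fingers move at their own pace and stop on an object; FORCE is the grip in N (left out, the last holds). Time passes only in rows, so rows that do not move let the fingers close. It gives the time, the measured TCP pose, the force, the opening and the grip force at its end, in the units of the state.
- ctrl.get_state(): the state, without advancing time (a new reading comes with each control period).
- ctrl.get_image(name): name is "side" or "top"; returns the picture (400x640x3 uint8, red, green, blue); there is no depth.
- ctrl.camera_params(name): a dict with "fx", "fy", "cx", "cy" (pixels), "camera_from_world" (4x4, takes a point from world to camera coordinates). Camera axes: x right, y down, z forward; pixel columns grow to the right and rows downward; lengths in m; the calibration is good to about 2 mm. A picture is of the moment at which its call begins. camera_params takes no time and is no camera call.
- ctrl.close_job(): hands the job in; it is judged then, once.
Trained networks look in the newest picture that a camera, given by its name, has taken for a name from the list of things; names that differ only in an ending like _2 or _b are one class to them, and where a whole thing is asked for, a point or a joint stands for the part that bears it (a point fixed in the world has none). Each returns a list of dicts, best first, with "conf" (0 to 1); they miss things now and then, are a little off and sometimes report something else, mostly with a low value. They report only what shows in the picture. A call takes as long as a camera call. They do not tell look-alikes from the thing itself.
- ctrl.outline_of(camera, target): "pixels" (400x640 bool, what is visible of it) and "uv" ([column, row] in pixels, amid what is visible of it).
- ctrl.spot_point(camera, target): "uv" ([column, row] in pixels: a listed point, or the origin of a listed thing).
The state is a dict: "t": time; "q": joint angles; "joint_vel": joint speeds; "joint_efforts": joint torques, N m; "eef_pos": TCP position; "ee_rot": TCP orientation; "wrist_force": force on the tool from outside, world axes, zero at the start; "torque": the same for the moment, N m; "grip_width": finger opening in m; "grasp_force": force on a finger pad.
Only numpy, scipy, OpenCV 4.12 (cv2) and the standard library are available. Lean on these libraries where they do the work, as an engineer would, in place of code of your own. Each camera call takes 0.05 s, during which the arm holds its last target. There are 200 camera calls.

## Working session

There is one attempt and no reset: what is moved stays moved. The work goes in short steps, Python scripts to look and compute and a shell command to move; the robot and the scene stay as the last step left them, time stands still between calls to the robot, and variables do not carry over. Pictures are saved under pics/ and viewed, at most 14 in all, crops included, and the job is handed in when it is done.

```bash
mkdir -p pics; ls
python3 - <<'E'
from station import ctrl
import cv2
for n in("top","side"):
    cv2.imwrite(f"pics/{n}0.png",ctrl.get_image(n)[...,::-1])
    p=ctrl.camera_params(n);print(n,p)
s=ctrl.get_state();print(s)
E
```

```text
pics
top {'fx': 369.14142266550726, 'fy': 369.14142266550726, 'cx': 320.065706790388, 'cy': 202.960778599733, 'camera_from_world': array([[ 0.06560685, -0.99783981,  0.00338463, -0.09015658],
       [-0.97594447, -0.06487327, -0.20814381,  0.51349951],
       [ 0.20791375,  0.01035245, -0.97809238,  0.80320056],
       [ 0.        ,  0.        ,  0.        ,  1.        ]])}
side {'fx': 411.7183090641518, 'fy': 411.7183090641518, 'cx': 316.612420317387, 'cy': 198.53226948228073, 'camera_from_world': array([[-0.67060384,  0.74161806,  0.01712161,  0.39086222],
       [ 0.58701374,  0.54463259, -0.59899099, -0.24761928],
       [-0.45354752, -0.39163504, -0.80057269,  1.28621998],
       [ 0.        ,  0.        ,  0.        ,  1.        ]])}
{'t': 0.1, 'q': array([ 1.01086209e+00,  1.59007688e-01,  1.59815343e+00, -1.44998805e-05,
        1.38621036e+00, -2.10130992e-01]), 'joint_vel': array([ 2.09143972e-05, -4.44568053e-04, -2.22275570e-03,  6.73027477e-04,
        2.19825417e-04,  1.58581162e-03]), 'joint_efforts': array([-3.46495708e-04, -3.96988893e+01, -3.32339537e+01, -3.05120293e-04,
        4.19167540e-03,  1.07726035e-05]), 'eef_pos': array([0.19675642, 0.53961286, 0.19067966]), 'ee_rot': array([-3.13984998e+00, -3.57105899e-04,  2.79179177e+00]), 'wrist_force': array([-0.04062927,  0.88528443,  0.24511426]), 'torque': array([ 0.00454521, -0.00878482,  0.05233945]), 'grasp_force': 0.0, 'grip_width': 0.08523518251966639}
```

View pics/top0.png

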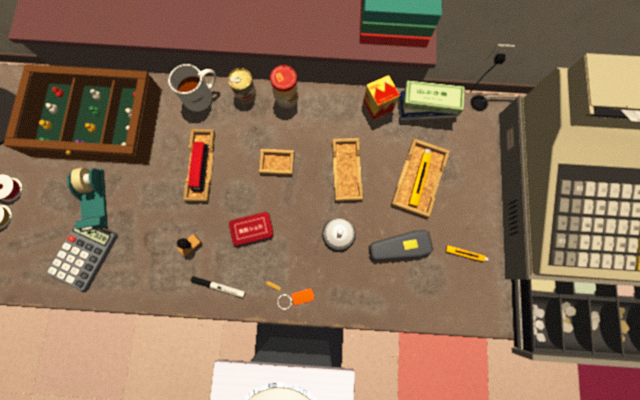

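View pics/side0.png

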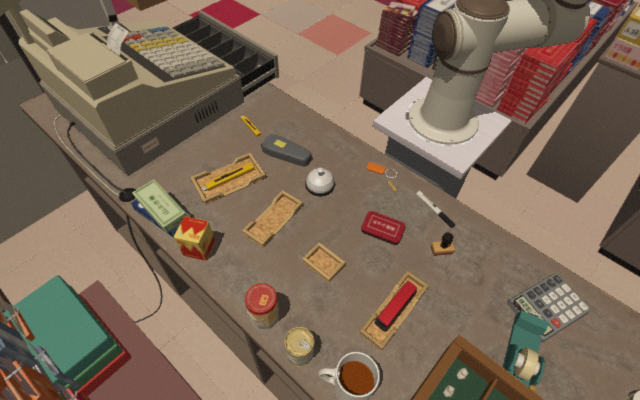

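The top view shows the trays: cutter tray with stapler (199,165), stamp tray (277,162), stapler tray (347,169), and scanner tray with the large cutter (421,177). The scanner is at (400,246) and the stamp at (188,243). The ink pad is at (250,229), the bell at (339,234), and the small look-alike cutter at (467,254). The side view agrees.

Next I fit each pose to the silhouettes in both views.

```bash
cat > h.py <<'E'
from station import ctrl
import numpy as np, cv2
from scipy.optimize import minimize
def box(l,w,z0,z1,x0=0): return np.array([[x0+a*l/2,b*w/2,z] for a in(-1,1) for b in(-1,1) for z in(z0,z1)])/1000
def cyl(r,z0,z1): return np.array([[r*np.cos(a),r*np.sin(a),z] for a in np.arange(0,6.28,.3) for z in(z0,z1)])/1000
M={'scanner_tray':[box(180,96,0,18)],'cutter_tray':[box(186,59,0,18)],'stapler_tray':[box(159,68,0,18)],'stamp_tray':[box(62,84,0,18)],
'scanner':[np.array([[x,s*w,z] for x,w in((-73,28),(-37,31),(62,21),(73,16)) for s in(-1,1) for z in(0,30)])/1000],
'cutter':[box(152,25,0,13)],'stapler':[box(125,34,0,8),box(125,26,16,36)],'stamp':[box(28,50,0,22),cyl(10,20,70)],
'bell':[np.r_[cyl(40,0,25),cyl(10,66,67)]],'ink_pad':[box(64,100,0,18)]}
C={n:ctrl.camera_params(n) for n in('top','side')}
def proj(n,P):
    c=C[n];p=np.c_[P,np.ones(len(P))]@c['camera_from_world'][:3].T
    return np.c_[c['fx']*p[:,0]/p[:,2]+c['cx'],c['fy']*p[:,1]/p[:,2]+c['cy']]
def back(n,uv,z):
    c=C[n];T=c['camera_from_world'];d=T[:3,:3].T@[(uv[0]-c['cx'])/c['fx'],(uv[1]-c['cy'])/c['fy'],1];o=-T[:3,:3].T@T[:3,3]
    return o+d*(z-o[2])/d[2]
def ren(n,name,v,z):
    a=v[2];R=np.array([[np.cos(a),-np.sin(a),0],[np.sin(a),np.cos(a),0],[0,0,1]]);im=np.zeros((400,640),np.uint8)
    im=np.zeros((1600,2560),np.uint8)
    for P in M[name]:
        q=proj(n,P@R.T+[v[0],v[1],z]); cv2.fillConvexPoly(im,cv2.convexHull(np.round((q*4+1.5)*16).astype(np.int32)),1,shift=4)
    return im>0
def fit(name,z,masks,v0s,hull=False):
    ms={}
    for n,m in masks.items():
        m=cv2.resize(m.astype(np.uint8),(2560,1600),interpolation=cv2.INTER_NEAREST)
        if hull:
            p=cv2.convexHull(cv2.findNonZero(m));cv2.fillConvexPoly(m,p,1)
        ms[n]=m>0
    f=lambda v:sum(1-(r&m).sum()/(r|m).sum() for n,m in ms.items() for r in[ren(n,name,v,z)])/len(ms)
    best=min((minimize(f,v0,method='Nelder-Mead',options=dict(initial_simplex=np.array(v0)+np.array([[0,0,0],[.012,0,0],[0,.012,0],[0,0,.2]]),xatol=2e-4,fatol=1e-4,maxiter=90)) for v0 in v0s),key=lambda r:r.fun)
    return best.x,best.fun
def go(x,y,z,yaw):
    s=ctrl.get_state();p=s['eef_pos'];y0=s['ee_rot'][2];dy=(yaw-y0+np.pi/2)%np.pi-np.pi/2;a=y0+dy
    d=np.array([x,y,z])-p
    print('turn5deg %.2f (tool+ = %s) xyz units %s'%(-np.degrees(dy)/5,'-yaw',np.round(np.array([d[0]*np.cos(a)+d[1]*np.sin(a),d[0]*np.sin(a)-d[1]*np.cos(a),-d[2]])/.025,2)))
E
cat > look.py <<'E'
import sys; from h import *
Z={'cutter':.005,'stapler':.005}
for k in (sys.argv[1:] or M):
    ms={}
    for n in C:
        ctrl.get_image(n) if k==(sys.argv[1:] or list(M))[0] else 0
        o=[d for d in ctrl.outline_of(n,k) if d['conf']>.3];s=[d for d in ctrl.spot_point(n,k) if d['conf']>.3]
        print(k,n,[(round(d['conf'],2),np.round(d['uv']).astype(int).tolist(),int(d['pixels'].sum())) for d in o],[(round(d['conf'],2),np.round(d['uv'],1).tolist(),np.round(back(n,d['uv'],Z.get(k,0)),3)[:2].tolist()) for d in s])
        if o: ms[n]=max(o,key=lambda d:d['pixels'].sum())['pixels']
        if n=='top' and s: b=back(n,s[0]['uv'],Z.get(k,0))
        if n=='top' and o: b=back(n,max(o,key=lambda d:d['pixels'].sum())['uv'],Z.get(k,0))
    for u in(['top'],['top','side']):
        mm={n:ms[n] for n in u if n in ms}
        if mm:
            v,f=fit(k,Z.get(k,0),mm,[[b[0],b[1],a] for a in((0,.8,1.57,2.36) if k!='scanner' else np.arange(0,6.2,.8))],k.endswith('tray'))
            print('   FIT',u,np.round(v,4),round(f,3))
E
time python3 look.py
```

```text
scanner_tray top [(0.64, [418, 173], 2178)] [(0.78, [421.4, 177.3], [0.613, -0.305])]
scanner_tray side [(0.85, [232, 180], 1559)] [(0.69, [232.7, 178.0], [0.6, -0.295])]
   FIT ['top'] [ 0.6107 -0.3007  2.8607] 0.015
   FIT ['top', 'side'] [ 0.611  -0.3008  2.8564] 0.027
cutter_tray top [(0.67, [211, 167], 870)] [(0.78, [203.2, 167.6], [0.601, 0.244])]
cutter_tray side [(0.9, [398, 320], 1480)] [(0.85, [394.3, 307.7], [0.603, 0.251])]
   FIT ['top'] [0.6068 0.2512 0.0383] 0.022
   FIT ['top', 'side'] [0.6068 0.2512 0.0388] 0.038
stapler_tray top [(0.57, [345, 168], 1709)] [(0.77, [345.7, 170.1], [0.619, -0.114])]
stapler_tray side [(0.78, [272, 216], 1561)] [(0.92, [271.5, 217.4], [0.619, -0.123])]
   FIT ['top'] [ 0.619  -0.1174  0.0987] 0.022
   FIT ['top', 'side'] [ 0.6193 -0.1169  3.2362] 0.028
stamp_tray top [(0.89, [273, 162], 869)] [(0.58, [277.4, 164.6], [0.622, 0.059]), (0.5, [420.3, 181.3], [0.602, -0.303])]
stamp_tray side [(0.84, [323, 265], 928)] [(0.76, [321.8, 265.3], [0.633, 0.062])]
   FIT ['top'] [0.6269 0.0597 3.1736] 0.042
   FIT ['top', 'side'] [0.6273 0.0604 0.
[... 1098 characters left out ...]
0.65, [437.2, 247.8], [0.406, 0.239])]
   FIT ['top'] [0.4047 0.2474 0.8104] 0.079
   FIT ['top', 'side'] [0.4047 0.2475 0.8316] 0.152
bell top [(0.6, [340, 236], 821), (0.42, [186, 244], 346)] [(0.86, [339.9, 234.7], [0.454, -0.109])]
bell side [(0.66, [232, 182], 1604), (0.65, [319, 184], 661)] []
   FIT ['top'] [ 0.4547 -0.1052  2.5662] 0.108
   FIT ['top', 'side'] [ 0.4547 -0.1052  2.5662] 0.554
ink_pad top [(0.63, [254, 229], 1105)] [(0.83, [253.4, 230.8], [0.45, 0.102])]
ink_pad side [(0.63, [384, 230], 982)] [(0.65, [384.1, 227.9], [0.448, 0.108])]
   FIT ['top'] [0.4552 0.1054 3.4635] 0.076
   FIT ['top', 'side'] [0.4548 0.1064 0.327 ] 0.073
real	1m1.236s
user	0m40.994s
sys	0m19.018s
```

Run:
```python
from h import *
V={'scanner_tray':(.611,-.3008,2.8564,0),'cutter_tray':(.6068,.2512,.0388,0),'stapler_tray':(.6193,-.1169,.0966,0),'stamp_tray':(.6273,.0604,.0316,0),'scanner':(.4342,-.2508,1.818,0),'cutter':(.6084,-.3003,2.894,.005),'stapler':(.6025,.2512,.0265,.005),'stamp':(.4047,.2475,.83,0)}
out=[]
for n,(r0,r1,c0,c1) in {'top':(120,280,160,480),'side':(110,360,180,480)}.items():
    im=cv2.resize(ctrl.get_image(n)[...,::-1],None,fx=4,fy=4,interpolation=cv2.INTER_CUBIC)
    for k,v in V.items():
        cs,_=cv2.findContours(ren(n,k,v,v[3]).astype(np.uint8),0,2);cv2.drawContours(im,cs,-1,(0,255,0) if 'tray' in k else (255,0,255),1)
    im=im[r0*4:r1*4,c0*4:c1*4]
    im=cv2.resize(im,None,fx=min(800/im.shape[1],600/im.shape[0]),fy=min(800/im.shape[1],600/im.shape[0]),interpolation=cv2.INTER_AREA)
    cv2.imwrite(f'pics/ov_{n}.png',im)
```

```text
(no output)
```

View pics/ov_top.png

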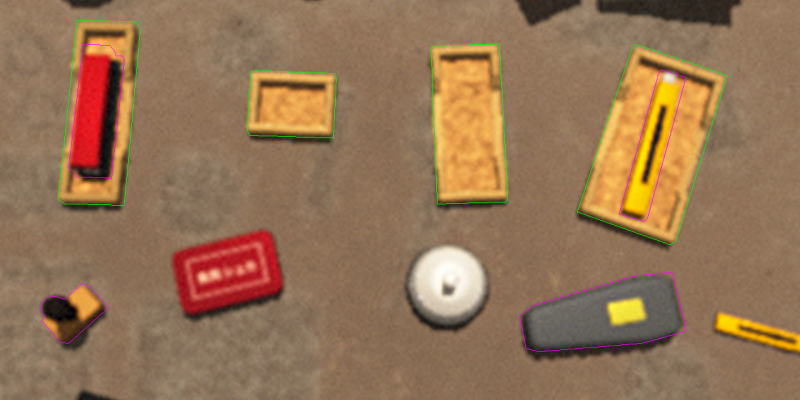

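View pics/ov_side.png

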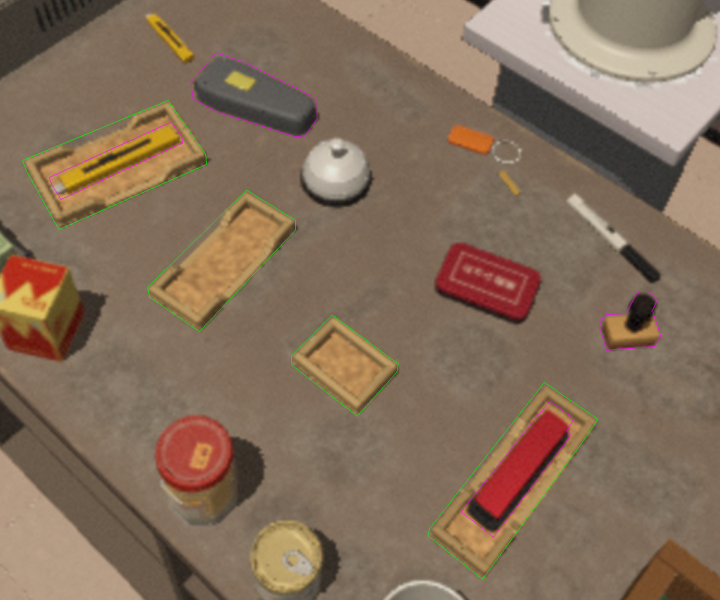

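The fits sit on the trays and tools, and the sizes and positions are consistent. First job: stapler from the cutter tray to the stapler tray.

Run:
```python
from h import *
print(back('top',(420,177.2),.012),back('side',(180+117*300/720,110+160*300/720),.015))
go(.602,.2505,.12,.0275)
```

```text
[ 0.60886543 -0.2985151   0.012     ] [ 0.61061592 -0.29551155  0.015     ]
turn5deg -4.32 (tool+ = -yaw) xyz units [-15.87 -12.03   2.86]
```

```bash
python3 -m inch '{"xyz":[[0,0,0],[0,0,0],[0,0,0],[0,0,0],[0,0,0]],"turn":[-0.864,-0.864,-0.864,-0.864,-0.864],"hand":[85,85,85,85,85]}' 60 && python3 -m inch '{"xyz":[[-0.8,-0.6,0],[-0.8,-0.6,0],[-0.8,-0.6,0],[-0.8,-0.6,0],[-0.8,-0.6,0],[-0.8,-0.6,0],[-0.8,-0.6,0],[-0.8,-0.6,0],[-0.8,-0.6,0],[-0.8,-0.6,0]],"turn":[0,0,0,0,0,0,0,0,0,0],"hand":[85,85,85,85,85,85,85,85,85,85]}' && python3 -m inch '{"xyz":[[-0.8,-0.6,0.2],[-0.8,-0.6,0.3],[-0.8,-0.6,0.3],[-0.8,-0.6,0.3],[-0.8,-0.6,0.3],[-0.8,-0.6,0.3],[-0.8,-0.6,0.3],[-0.8,-0.6,0.3],[-0.8,-0.6,0.3],[-0.6,-0.6,0.2]],"turn":[0,0,0,0,0,0,0,0,0,0],"hand":[60,60,60,60,60,60,60,60,60,60]}'; python3 -c "
from h import *
go(.602,.2505,.018,.0275)"
```

```text
t: 2.72
eef_pos: [0.1971, 0.5402, 0.1916]
ee_rot: [-3.142, 0.0, -3.111]
wrist_force: [-0.8, -0.1, -0.3]
grip_width: 0.0849
grasp_force: 0.0
t: 3.55
eef_pos: [0.402, 0.3949, 0.1917]
ee_rot: [3.141, 0.0, -3.114]
wrist_force: [0.7, -1.0, -0.1]
grip_width: 0.0852
grasp_force: 0.0
t: 4.38
eef_pos: [0.6012, 0.2499, 0.1206]
ee_rot: [-3.141, -0.0, -3.115]
wrist_force: [-0.4, 0.3, 0.1]
grip_width: 0.0597
grasp_force: 0.0
turn5deg -0.01 (tool+ = -yaw) xyz units [-0.03  0.02  4.1 ]
```

```bash
python3 -m inch '{"xyz":[[0,0,0.6],[0,0,0.6],[0,0,0.6],[0,0,0.6],[0,0,0.2]],"turn":[0,0,0,0,0],"hand":[60,60,60,60,60]}'
cat > snap.py <<'E'
import sys; from h import *
name,x,y,h=sys.argv[1],*map(float,sys.argv[2:5]);t=[]
for n in C:
    im=ctrl.get_image(n)[...,::-1];u,v=proj(n,np.array([[x,y,h]]))[0].astype(int);u=np.clip(u,66,573);v=np.clip(v,75,324)
    t.append(cv2.resize(im[v-75:v+75,u-66:u+66],None,fx=3,fy=3,interpolation=cv2.INTER_CUBIC))
cv2.imwrite(f'pics/{name}.png',np.hstack(t))
E
python3 snap.py a1 .602 .25 .03
```

```text
t: 4.8
eef_pos: [0.5983, 0.2505, 0.0537]
ee_rot: [-3.141, -0.004, -3.115]
wrist_force: [0.0, -0.2, -0.6]
grip_width: 0.06
grasp_force: 0.0
```

View pics/a1.png

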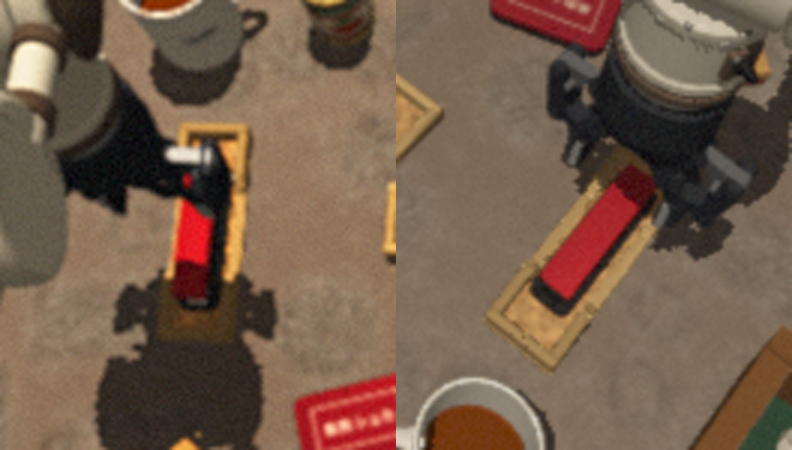

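Both views show the fingers straddling the stapler's arm, clear of the tray walls (side crop: fingertips at about (570,160) and (665,215)). Descend and grip.

```bash
python3 -m inch '{"xyz":[[0,0,0.5],[0,0,0.5],[0,0,0.4],[0,0,0],[0,0,0],[0,0,0],[0,0,0],[0,0,0],[0,0,0],[0,0,0]],"turn":[0,0,0,0,0,0,0,0,0,0],"hand":[60,60,60,60,20,20,20,20,20,20]}' 60 && python3 -m inch '{"xyz":[[0,0,0],[0,0,0],[0,0,-0.2],[0,0,-0.4],[0,0,-0.6],[0,0,-0.6],[0,0,-0.6],[0,0,-0.6],[0,0,-0.4],[0,0,0]],"turn":[0,0,0,0,0,0,0,0,0,0],"hand":[20,20,20,20,20,20,20,20,20,20]}'; python3 snap.py a2 .602 .25 .12;  python3 -c "
from h import *
go(.6193,-.1169,.12,.0977)"
```

```text
t: 5.73
eef_pos: [0.6004, 0.2511, 0.022]
ee_rot: [3.141, 0.001, -3.114]
wrist_force: [0.2, 0.2, -0.2]
grip_width: 0.02
grasp_force: 0.0
t: 6.57
eef_pos: [0.6023, 0.2516, 0.1106]
ee_rot: [3.14, 0.006, -3.114]
wrist_force: [-0.2, 0.3, 0.4]
grip_width: 0.02
grasp_force: 0.0
turn5deg -0.81 (tool+ = -yaw) xyz units [  0.68 -14.72  -0.52]
```

View pics/a2.png

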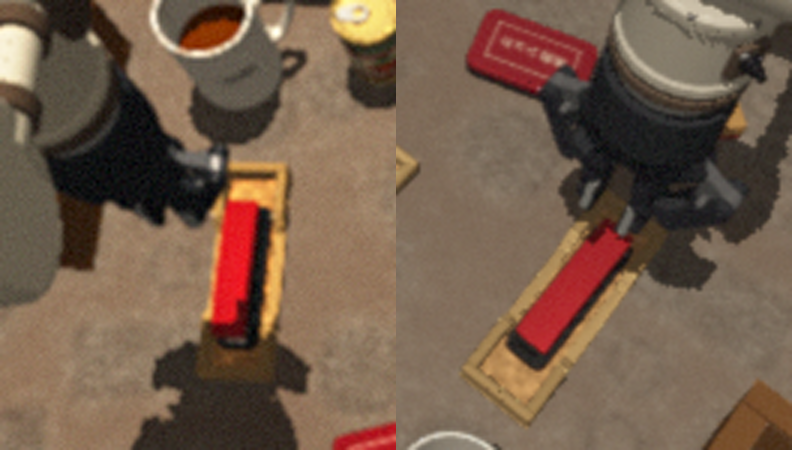

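The gripper closed on nothing: opening 20 mm, grip force 0. I'll check where the TCP projects against where the fingertips appear.

Run:
```python
from h import *
s=ctrl.get_state();p=s['eef_pos'];print(p,s['ee_rot'],s['q'],s['grip_width'])
out=[]
for n in C:
    im=cv2.resize(ctrl.get_image(n)[...,::-1],None,fx=4,fy=4,interpolation=cv2.INTER_CUBIC)
    print(n,proj(n,p[None]))
    for q,c in((p,(0,255,0)),(p+[0,0,.05],(255,255,0)),(p*[1,1,0],(255,0,255))):
        u=tuple(np.round(proj(n,q[None])[0]*4+1.5).astype(int)); cv2.circle(im,u,8,c,2)
    u=np.clip(proj(n,p[None])[0],60,560).astype(int); u[1]=np.clip(u[1],75,325)
    out.append(im[(u[1]-75)*4:(u[1]+75)*4,(u[0]-50)*4:(u[0]+50)*4])
cv2.imwrite('pics/a3.png',np.hstack(out))
```

```text
[0.6003105  0.25104597 0.10702219] [ 3.14143563e+00  8.66599994e-04 -3.11443577e+00] [ 2.10768382e-01  4.19531658e-01  1.44952251e+00 -4.02437592e-06
  1.27165778e+00 -1.38718371e+00] 0.02017941427031722
top [[185.57608378 153.3809064 ]]
side [[404.07242629 286.53270815]]
```

View pics/a3.png

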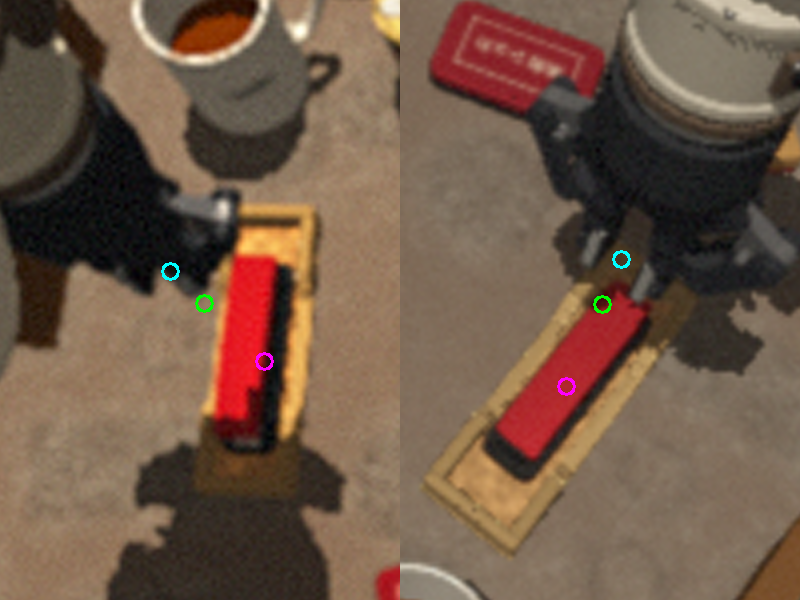

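The side view shows the fingertips about 25 mm higher than the reported TCP (tips at about (614,283), reported TCP drawn at (602,304)). The top view agrees, and so does the empty closure, since the tips would have shut above the 41 mm arm top. Horizontally they match. I'll retry with the TCP 25 mm lower, watching the force.

```bash
python3 -m inch '{"xyz":[[0,0,0],[0,0,0],[0,0,0],[0,0,0.5],[0,0,0.7],[0,0,0.7],[0,0,0.7],[0,0,0.5],[0,0,0.3],[0,0,0]],"turn":[0,0,0,0,0,0,0,0,0,0],"hand":[60,60,60,60,60,60,60,60,60,60]}' 60 && python3 -m inch '{"xyz":[[0,0,0.2],[0,0,0.2],[0,0,0.2],[0,0,0.2],[0,0,0.1],[0,0,0],[0,0,0]],"turn":[0,0,0,0,0,0,0],"hand":[60,60,60,60,60,60,60]}'; python3 -m inch '{"xyz":[[0,0,0],[0,0,0],[0,0,0],[0,0,0],[0,0,0],[0,0,0],[0,0,0]],"turn":[0,0,0,0,0,0,0],"hand":[18,18,18,18,18,18,18]}'
```

```text
t: 7.6
eef_pos: [0.5983, 0.2506, 0.0189]
ee_rot: [-3.141, -0.004, -3.114]
wrist_force: [0.1, 0.5, -1.1]
grip_width: 0.0597
grasp_force: 0.0
t: 8.18
eef_pos: [0.6, 0.251, -0.001]
ee_rot: [-3.142, -0.0, -3.114]
wrist_force: [0.3, 0.4, -0.3]
grip_width: 0.06
grasp_force: 0.0
t: 8.77
eef_pos: [0.6018, 0.2517, 0.001]
ee_rot: [3.14, 0.004, -3.114]
wrist_force: [-0.2, 1.5, 6.8]
grip_width: 0.0183
grasp_force: 3.5
```

Run:
```python
from h import *
s=ctrl.get_state();p=s['eef_pos'];print(p,s['wrist_force'],s['grip_width'],s['grasp_force'])
out=[]
for n in C:
    im=cv2.resize(ctrl.get_image(n)[...,::-1],None,fx=4,fy=4,interpolation=cv2.INTER_CUBIC)
    for q,c in((p,(0,255,0)),(p+[0,0,.025],(255,255,0)),(p+[0,0,.05],(255,0,255))):
        u=tuple(np.round(proj(n,q[None])[0]*4+1.5).astype(int)); cv2.circle(im,u,6,c,1)
    u=np.clip(proj(n,p[None])[0],60,560).astype(int); u[1]=np.clip(u[1],75,325)
    out.append(im[(u[1]-75)*4:(u[1]+75)*4,(u[0]-50)*4:(u[0]+50)*4])
cv2.imwrite('pics/a4.png',np.hstack(out))
```

```text
[0.6017623  0.25165419 0.00098412] [-0.22142699  1.49725323  6.82077633] 0.018285748595263385 3.486037311158725
```

View pics/a4.png

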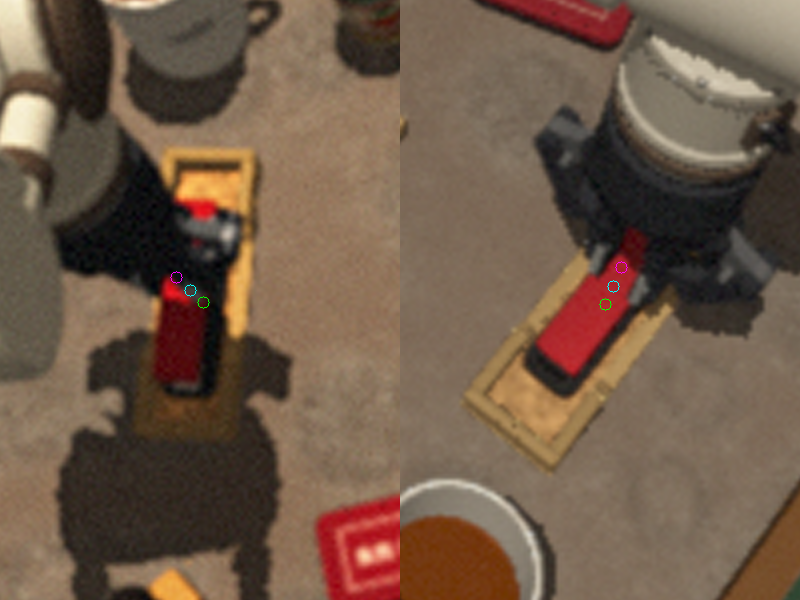

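The fingers closed to 18 mm, narrower than the 26 mm arm, with 7 N pushing up. That means the tips are resting on the arm's top at z≈0.041 while the TCP reads 0.001, so the tips sit roughly 35–40 mm above the reported TCP. Open, go lower and regrip.

```bash
python3 -m inch '{"xyz":[[0,0,0],[0,0,0],[0,0,0],[0,0,0],[0,0,0.2],[0,0,0.2],[0,0,0.2],[0,0,0.1],[0,0,0],[0,0,0]],"turn":[0,0,0,0,0,0,0,0,0,0],"hand":[60,60,60,60,60,60,60,60,60,60]}' 60 && python3 -m inch '{"xyz":[[0,0,0],[0,0,0],[0,0,0],[0,0,0],[0,0,0],[0,0,0],[0,0,0]],"turn":[0,0,0,0,0,0,0],"hand":[18,18,18,18,18,18,18]}'
```

```text
t: 9.7
eef_pos: [0.5998, 0.2509, -0.0189]
ee_rot: [-3.141, -0.001, -3.114]
wrist_force: [0.5, 0.8, -0.5]
grip_width: 0.06
grasp_force: 0.0
t: 10.28
eef_pos: [0.6006, 0.2512, -0.0178]
ee_rot: [3.141, 0.001, -3.114]
wrist_force: [-0.6, -0.3, 4.6]
grip_width: 0.0248
grasp_force: 60.5
```

Gripped: 24.8 mm opening at 60 N. Lift, then work out the shift.

```bash
python3 -m inch '{"xyz":[[0,0,-0.2],[0,0,-0.4],[0,0,-0.6],[0,0,-0.6],[0,0,-0.6],[0,0,-0.6],[0,0,-0.4],[0,0,0],[0,0,0],[0,0,0]],"turn":[0,0,0,-0.81,0,0,0,0,0,0],"hand":[18,18,18,18,18,18,18,18,18,18]}'
python3 - <<'E'
from h import *
go(.6180,-.1169,.06,.0966)
z=ctrl.get_state()['eef_pos'];zz=z[2]+.0178+.005;print(z,zz)
ms={};Z={}
for n in C:
    ctrl.get_image(n);o=ctrl.outline_of(n,'stapler')
    print(n,[(round(d['conf'],2),d['uv'],d['pixels'].sum()) for d in o])
    if o: ms[n]=o[0]['pixels']
for n in ms: print(n,fit('stapler',zz,{n:ms[n]},[[.602,.251,.09]]))
E
```

```text
t: 11.12
eef_pos: [0.5993, 0.2508, 0.0657]
ee_rot: [-3.141, -0.002, -3.044]
wrist_force: [-0.5, -0.9, -3.0]
grip_width: 0.0245
grasp_force: 59.9
turn5deg 0.01 (tool+ = -yaw) xyz units [  0.67 -14.71   0.23]
[0.59931407 0.25082127 0.0657365 ] 0.08853649683942495
top [(0.85, [182.1, 165.3], np.int64(538))]
side [(0.61, [398.9, 295.8], np.int64(669))]
top (array([0.60015093, 0.25292122, 0.17042432]), np.float64(0.5118810188614735))
side (array([0.59962596, 0.25161134, 0.11424557]), np.float64(0.3983620446201638))
```

```bash
python3 -m inch '{"xyz":[[0.04,-0.5,0],[0.04,-0.98,0],[0.04,-0.98,0],[0.04,-0.98,0],[0.04,-0.98,0],[0.04,-0.98,0],[0.04,-0.98,0],[0.04,-0.98,0],[0.04,-0.98,0],[0.04,-0.98,0]],"turn":[0,0,0,0,0,0,0,0,0,0],"hand":[18,18,18,18,18,18,18,18,18,18]}' && python3 -m inch '{"xyz":[[0.04,-0.98,0],[0.04,-0.98,0],[0.04,-0.98,0],[0.04,-0.98,0],[0.05,-0.98,0],[0.04,-0.49,0],[0,0,0],[0,0,0],[0,0,0],[0,0,0]],"turn":[0,0,0,0,0,0,0,0,0,0],"hand":[18,18,18,18,18,18,18,18,18,18]}';python3 - <<'E'
from h import *
go(.6180,-.1169,-.012,.0966)
E
python3 snap.py a5 .618 -.117 .04
```

```text
t: 12.15
eef_pos: [0.6124, 0.016, 0.0664]
ee_rot: [-3.141, -0.001, -3.044]
wrist_force: [0.1, -0.2, -1.6]
grip_width: 0.0247
grasp_force: 59.9
t: 12.98
eef_pos: [0.6196, -0.1152, 0.0664]
ee_rot: [3.141, -0.0, -3.042]
wrist_force: [0.5, 0.9, -2.5]
grip_width: 0.0243
grasp_force: 60.0
turn5deg 0.03 (tool+ = -yaw) xyz units [ 0.07 -0.06  3.14]
```

View pics/a5.png

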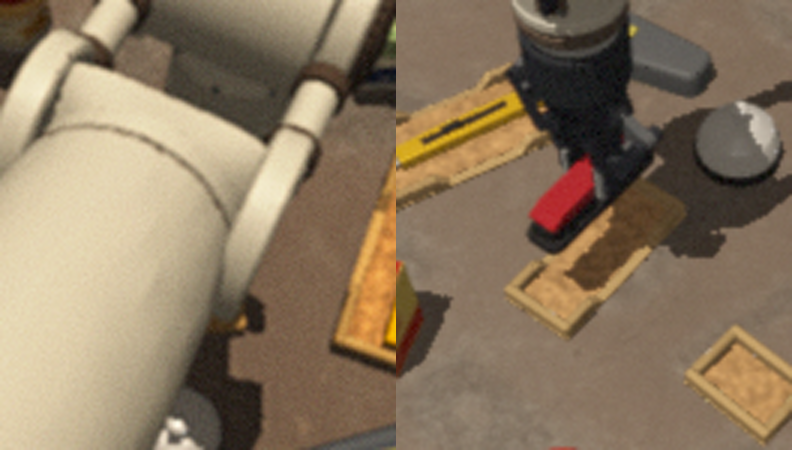

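Side view: the stapler hangs level in the gripper above its tray (far foot end at (548,240)), clear of the bell. Lowering, slowly at the end.

```bash
python3 -m inch '{"xyz":[[0.07,-0.06,0.3],[0,0,0.6],[0,0,0.6],[0,0,0.6],[0,0,0.5],[0,0,0.3],[0,0,0.2],[0,0,0.05],[0,0,0],[0,0,0]],"turn":[0,0,0,0,0,0,0,0,0,0],"hand":[18,18,18,18,18,18,18,18,18,18]}' && python3 -m inch '{"xyz":[[0,0,0.08],[0,0,0.08],[0,0,0],[0,0,0]],"turn":[0,0,0,0],"hand":[18,18,18,18]}'
```

```text
t: 13.92
eef_pos: [0.619, -0.1185, -0.0113]
ee_rot: [-3.141, 0.001, -3.044]
wrist_force: [-0.4, -0.0, -2.4]
grip_width: 0.0245
grasp_force: 59.9
t: 14.25
eef_pos: [0.6182, -0.1182, -0.0161]
ee_rot: [3.142, -0.0, -3.044]
wrist_force: [0.2, 0.2, -2.4]
grip_width: 0.0244
grasp_force: 59.9
```

```bash
python3 -m inch '{"xyz":[[0,0,0.06],[0,0,0.04],[0,0,0],[0,0,0]],"turn":[0,0,0,0],"hand":[18,18,18,18]}'
```

```text
t: 14.58
eef_pos: [0.6185, -0.1184, -0.0178]
ee_rot: [-3.141, 0.0, -3.044]
wrist_force: [-2.0, 0.9, 5.2]
grip_width: 0.0245
grasp_force: 60.8
```

Contact (force went from −2.4 to +5.2 N). Release, rise and work out the cutter approach.

```bash
python3 -m inch '{"xyz":[[0,0,0],[0,0,0],[0,0,0],[0,0,0],[0,0,-0.3],[0,0,-0.6],[0,0,-0.8],[0,0,-0.8],[0,0,-0.5],[0,0,0]],"turn":[0,0,0,0,0,0,0,0,0,0],"hand":[50,50,50,50,50,50,50,50,50,50]}';python3 - <<'E'
from h import *
# cutter refine: yellow pixels inside tray
im=ctrl.get_image('top');hsv=cv2.cvtColor(im,cv2.COLOR_RGB2HSV)
m=cv2.inRange(hsv,(20,180,150),(32,255,255));mm=np.zeros_like(m);mm[140:215,395:450]=m[140:215,395:450]
q=np.array([back('top',u,.016)[:2] for u in cv2.findNonZero(mm)[:,0]]).astype(np.float32)*1000
print(len(q),cv2.minAreaRect(q))
ctrl.get_image('side')
for n in C:
    for d in ctrl.outline_of(n,'cutter')[:2]: print(n,d['conf'],d['uv'],back(n,d['uv'],.012))
go(.609,-.2985,.05,2.885)
E
```

```text
t: 15.42
eef_pos: [0.621, -0.1193, 0.0605]
ee_rot: [-3.138, 0.006, -3.044]
wrist_force: [0.4, -0.0, 0.6]
grip_width: 0.0505
grasp_force: 0.0
378 ((604.9208984375, -298.3728942871094), (22.52690887451172, 136.94842529296875), 76.0655746459961)
top 0.82 [422.5, 175.8] [ 0.61288879 -0.30467545  0.012     ]
top 0.69 [466.5, 250.4] [ 0.43531423 -0.41062527  0.012     ]
side 0.8 [222.0, 177.8] [ 0.62428893 -0.30802439  0.012     ]
turn5deg 4.06 (tool+ = -yaw) xyz units [-1.52 -7.07  0.19]
```

```bash
python3 -m inch '{"xyz":[[0,0,0],[0,0,0],[0,0,0],[0,0,0],[0,0,0]],"turn":[0.8,0.8,0.8,0.8,0.76],"hand":[50,50,50,45,42]}' && python3 -m inch '{"xyz":[[-0.1,-0.5,0],[-0.2,-0.95,0],[-0.2,-0.95,0],[-0.2,-0.95,0],[-0.2,-0.95,0],[-0.2,-0.95,0],[-0.2,-0.95,0],[-0.2,-0.85,0],[0,0,0],[0,0,0]],"turn":[0,0,0,0,0,0,0,0,0,0],"hand":[42,42,42,42,42,42,42,42,42,42]}'; python3 -c "
from h import *
go(.6095,-.2995,-.015,2.894)"
```

```text
t: 16.03
eef_pos: [0.617, -0.1178, 0.0544]
ee_rot: [3.141, -0.003, 2.89]
wrist_force: [0.2, -1.1, 0.3]
grip_width: 0.0422
grasp_force: 0.0
t: 16.87
eef_pos: [0.6103, -0.2998, 0.0551]
ee_rot: [3.141, -0.001, 2.893]
wrist_force: [-0.9, 0.9, 0.1]
grip_width: 0.0419
grasp_force: 0.0
turn5deg -0.01 (tool+ = -yaw) xyz units [0.03 0.   2.81]
```

```bash
python3 -m inch '{"xyz":[[0.03,0,0.4],[0,0,0.7],[0,0,0.7],[0,0,0.6],[0,0,0.4],[0,0,0],[0,0,0]],"turn":[0,0,0,0,0,0,0],"hand":[42,42,42,42,42,42,42]}' && python3 snap.py b1 .6095 -.2995 .03 && python3 -m inch '{"xyz":[[0,0,0.15],[0,0,0.15],[0,0,0.1],[0,0,0],[0,0,0]],"turn":[0,0,0,0,0],"hand":[42,42,42,42,42]}'
```

```text
t: 17.45
eef_pos: [0.6103, -0.2974, -0.0145]
ee_rot: [3.141, -0.001, 2.895]
wrist_force: [0.0, -0.4, -0.7]
grip_width: 0.042
grasp_force: 0.0
t: 17.97
eef_pos: [0.6105, -0.298, -0.0239]
ee_rot: [3.141, -0.001, 2.894]
wrist_force: [0.1, 0.6, -0.4]
grip_width: 0.0421
grasp_force: 0.0
```

View pics/b1.png

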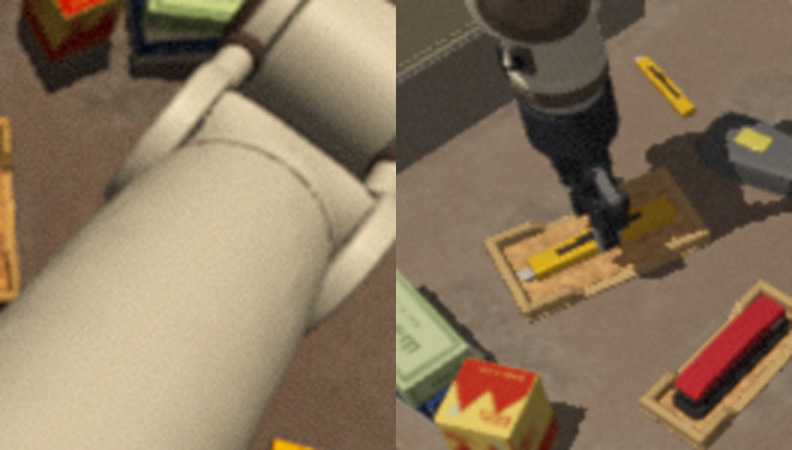

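The stapler is seated in its tray. The gripper is around the cutter with the fingers over the cork. Feeling down for the cork.

```bash
python3 -m inch '{"xyz":[[0,0,0.12],[0,0,0.08],[0,0,0],[0,0,0]],"turn":[0,0,0,0],"hand":[42,42,42,42]}' && python3 -m inch '{"xyz":[[0,0,0.08],[0,0,0],[0,0,0]],"turn":[0,0,0],"hand":[42,42,42]}'
```

```text
t: 18.3
eef_pos: [0.6105, -0.298, -0.0289]
ee_rot: [3.141, -0.0, 2.894]
wrist_force: [-0.7, 0.9, -0.2]
grip_width: 0.042
grasp_force: 0.0
t: 18.55
eef_pos: [0.6106, -0.298, -0.0308]
ee_rot: [3.141, -0.0, 2.894]
wrist_force: [0.2, 0.3, -0.2]
grip_width: 0.0418
grasp_force: 0.0
```

```bash
python3 -m inch '{"xyz":[[0,0,0],[0,0,0],[0,0,0],[0,0,0],[0,0,0],[0,0,0]],"turn":[0,0,0,0,0,0],"hand":[18,18,18,18,18,18]}' 30
```

```text
t: 19.05
eef_pos: [0.6109, -0.2983, -0.0303]
ee_rot: [-3.141, 0.001, 2.894]
wrist_force: [-0.4, -0.4, 1.1]
grip_width: 0.0216
grasp_force: 31.2
```

```bash
python3 -m inch '{"xyz":[[0,0,0],[0,0,0],[0,0,0.08],[0,0,0.08],[0,0,0],[0,0,0]],"turn":[0,0,0,0,0,0],"hand":[36,36,36,36,36,36]}' 40 &&  python3 -m inch '{"xyz":[[0,0,0],[0,0,0],[0,0,0],[0,0,0],[0,0,0]],"turn":[0,0,0,0,0],"hand":[18,18,18,18,18]}'
```

```text
t: 19.55
eef_pos: [0.6103, -0.2979, -0.0352]
ee_rot: [3.141, -0.001, 2.894]
wrist_force: [-0.1, -0.4, -0.6]
grip_width: 0.0357
grasp_force: 0.0
t: 19.97
eef_pos: [0.6109, -0.2983, -0.0344]
ee_rot: [-3.141, 0.001, 2.894]
wrist_force: [1.0, 0.3, 0.7]
grip_width: 0.0216
grasp_force: 41.5
```

```bash
python3 -m inch '{"xyz":[[0,0,-0.2],[0,0,-0.4],[0,0,-0.6],[0,0,-0.7],[0,0,-0.7],[0,0,-0.7],[0,0,-0.4],[0,0,0],[0,0,0],[0,0,0]],"turn":[0,0,0,0,0,-0.8,-0.8,-0.8,-0.88,0],"hand":[18,18,18,18,18,18,18,18,18,18]}';python3 snap.py b2 .61 -.298 .09
python3 - <<'E'
from h import *
go(.6068,.2512,.058,.0388)
for d in ctrl.outline_of('side','cutter')[:2]+ctrl.spot_point('side','cutter')[:2]: print(d['conf'],d['uv'],back('side',d['uv'],.098))
E
```

```text
t: 20.8
eef_pos: [0.6113, -0.2985, 0.06]
ee_rot: [-3.14, 0.002, -3.101]
wrist_force: [0.2, -0.1, -1.4]
grip_width: 0.0217
grasp_force: 41.2
turn5deg -0.03 (tool+ = -yaw) xyz units [-0.69 21.97  0.04]
0.53 [212.8, 160.7] [ 0.64031614 -0.30246612  0.098     ]
0.37 [323.8, 263.0] [0.66650198 0.09382791 0.098     ]
0.91 [221.4, 154.0] [ 0.61079076 -0.30440243  0.098     ]
0.71 [252.7, 125.5] [ 0.48537792 -0.32366069  0.098     ]
```

View pics/b2.png

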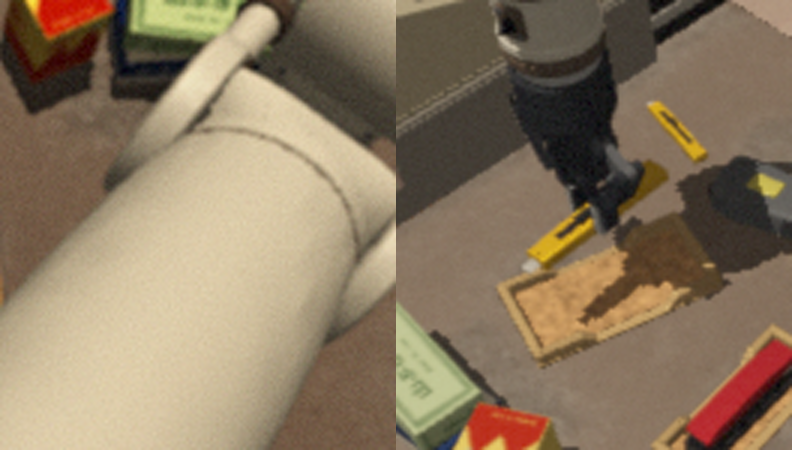

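The cutter is held level at its middle, and the network's origin matches the TCP. Carrying it across to the cutter tray.

```bash
python3 -m inch '{"xyz":[[-0.03,0.5,0],[-0.03,0.95,0],[-0.03,0.95,0],[-0.03,0.95,0],[-0.03,0.95,0],[-0.03,0.95,0],[-0.03,0.95,0],[-0.03,0.95,0],[-0.03,0.95,0],[-0.03,0.95,0]],"turn":[0,0,0,0,0,0,0,0,0,0],"hand":[18,18,18,18,18,18,18,18,18,18]}' && python3 -m inch '{"xyz":[[-0.03,0.95,0],[-0.03,0.95,0],[-0.03,0.95,0],[-0.03,0.95,0],[-0.03,0.95,0],[-0.03,0.95,0],[-0.03,0.95,0],[-0.03,0.95,0],[-0.03,0.95,0],[-0.03,0.95,0]],"turn":[0,0,0,0,0,0,0,0,0,0],"hand":[18,18,18,18,18,18,18,18,18,18]}' && python3 -m inch '{"xyz":[[-0.03,0.95,0],[-0.03,0.95,0],[-0.03,0.95,0],[0,0.52,0],[0,0,0],[0,0,0],[0,0,0]],"turn":[0,0,0,0,0,0,0],"hand":[18,18,18,18,18,18,18]}'; python3 snap.py b3 .607 .251 .06
python3 - <<'E'
from h import *
go(.6068,.2512,-.026,.0388)
for n in C:
  for d in ctrl.outline_of(n,'cutter')[:1]+ctrl.spot_point(n,'cutter')[:1]: print(n,d['conf'],d['uv'],back(n,d['uv'],.103))
E
```

```text
t: 21.83
eef_pos: [0.6089, -0.0696, 0.0578]
ee_rot: [3.141, -0.0, -3.104]
wrist_force: [0.3, 0.4, -0.7]
grip_width: 0.0218
grasp_force: 41.2
t: 22.67
eef_pos: [0.6069, 0.1679, 0.0578]
ee_rot: [3.141, -0.001, -3.103]
wrist_force: [0.7, 0.3, -1.8]
grip_width: 0.0219
grasp_force: 41.2
t: 23.25
eef_pos: [0.6066, 0.2493, 0.0577]
ee_rot: [-3.141, -0.0, -3.104]
wrist_force: [0.6, 0.0, -1.4]
grip_width: 0.022
grasp_force: 41.2
turn5deg -0.02 (tool+ = -yaw) xyz units [-0.    0.09  3.35]
top 0.9 [185.8, 163.6] [0.57780738 0.24877067 0.103     ]
top 0.78 [187.0, 150.6] [0.60840223 0.25039806 0.103     ]
side 0.63 [251.9, 121.1] [ 0.47844709 -0.33360639  0.103     ]
side 0.88 [398.8, 291.1] [0.61366092 0.2483959  0.103     ]
```

View pics/b3.png

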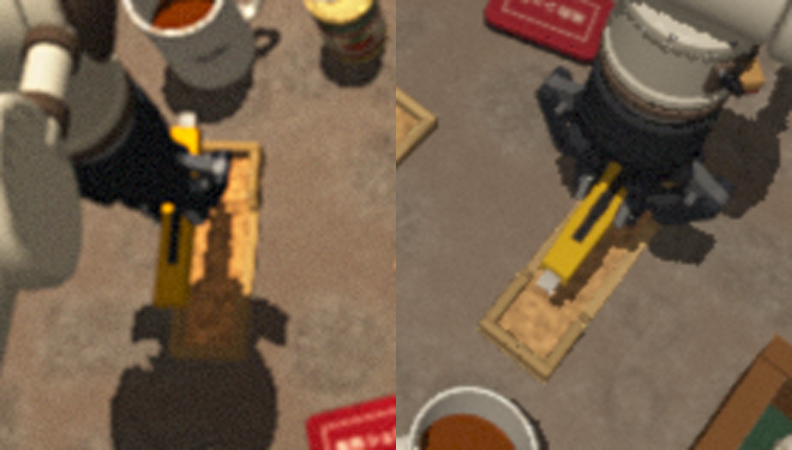

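The cutter is aligned above its tray in both views (tip end at (548,285) in the side crop). Lowering.

```bash
python3 -m inch '{"xyz":[[0.06,0.08,0.3],[0,0,0.6],[0,0,0.7],[0,0,0.7],[0,0,0.6],[0,0,0.3],[0,0,0.1],[0,0,0],[0,0,0]],"turn":[0,0,0,0,0,0,0,0,0],"hand":[18,18,18,18,18,18,18,18,18]}' && python3 -m inch '{"xyz":[[0,0,0.08],[0,0,0.06],[0,0,0],[0,0,0]],"turn":[0,0,0,0],"hand":[18,18,18,18]}'
```

```text
t: 24.3
eef_pos: [0.606, 0.2523, -0.0238]
ee_rot: [3.141, 0.001, -3.103]
wrist_force: [-0.3, 0.8, -1.0]
grip_width: 0.0215
grasp_force: 41.2
t: 24.63
eef_pos: [0.6054, 0.2521, -0.0279]
ee_rot: [3.142, 0.0, -3.103]
wrist_force: [-1.2, 1.2, 0.2]
grip_width: 0.0218
grasp_force: 41.2
```

```bash
python3 -m inch '{"xyz":[[0,0,0.08],[0,0,0.08],[0,0,0.04],[0,0,0],[0,0,0]],"turn":[0,0,0,0,0],"hand":[18,18,18,18,18]}' && python3 -m inch '{"xyz":[[0,0,0.04],[0,0,0],[0,0,0]],"turn":[0,0,0],"hand":[18,18,18]}'
```

```text
t: 25.05
eef_pos: [0.6051, 0.252, -0.0333]
ee_rot: [-3.142, -0.0, -3.103]
wrist_force: [0.1, -0.2, -1.5]
grip_width: 0.0221
grasp_force: 41.2
t: 25.3
eef_pos: [0.6052, 0.2521, -0.0342]
ee_rot: [-3.142, -0.0, -3.103]
wrist_force: [-0.6, 0.1, -0.6]
grip_width: 0.0219
grasp_force: 41.2
```

```bash
python3 -m inch '{"xyz":[[0,0,0.04],[0,0,0.02],[0,0,0],[0,0,0]],"turn":[0,0,0,0],"hand":[18,18,18,18]}'
```

```text
t: 25.63
eef_pos: [0.6054, 0.2521, -0.0344]
ee_rot: [-3.141, -0.0, -3.103]
wrist_force: [-3.5, -0.9, 6.6]
grip_width: 0.022
grasp_force: 42.3
```

Contact (+6.6 N). Release, rise and go to the stamp.

```bash
python3 -m inch '{"xyz":[[0,0,0],[0,0,0],[0,0,0],[0,0,0],[0,0,-0.5],[0,0,-0.9],[0,0,-0.9],[0,0,-0.9],[0,0,-0.9],[0,0,-0.2]],"turn":[0,0,0,0,0,0,0,0,0,0],"hand":[38,38,38,38,45,60,60,60,60,60]}';python3 -c "
from h import *
go(.405,.247,.07,.0385)"
```

```text
t: 26.47
eef_pos: [0.6085, 0.2529, 0.0777]
ee_rot: [3.14, 0.008, -3.103]
wrist_force: [1.1, -0.4, 1.6]
grip_width: 0.0596
grasp_force: 0.0
turn5deg 0.00 (tool+ = -yaw) xyz units [8.14 0.08 0.31]
```

```bash
python3 -m inch '{"xyz":[[0.5,0,0],[0.9,0,0],[0.9,0,0],[0.9,0,0],[0.9,0,0],[0.9,0,0],[0.9,0,0],[0.9,0,0],[0.9,0,0],[0.3,0,0]],"turn":[0,0,0,0,0,0,0,0,0,0],"hand":[60,60,60,60,60,60,60,60,60,60]}' && python3 -m inch '{"xyz":[[0,0,0],[0,0,0]],"turn":[0,0],"hand":[60,60]}';python3 snap.py c1 .405 .247 .06;python3 - <<'E'
from h import *
go(.405,.247,.005,.0385)
b=back('top',proj('top',np.array([[.405,.247,.06]]))[0],0)
for n in C:
  for d in ctrl.outline_of(n,'stamp')[:1]: print(n,d['conf'],d['uv'],fit('stamp',0,{n:d['pixels']},[[.405,.247,.83]]))
for d in ctrl.spot_point('top','cutter')[:1]+ctrl.spot_point('top','cutter_tray')[:1]:print(d['conf'],back('top',d['uv'],.005))
E
```

```text
t: 27.3
eef_pos: [0.402, 0.2441, 0.0708]
ee_rot: [-3.141, -0.003, -3.102]
wrist_force: [0.9, 0.5, -0.5]
grip_width: 0.0598
grasp_force: 0.0
t: 27.47
eef_pos: [0.4061, 0.2445, 0.0721]
ee_rot: [3.141, 0.001, -3.103]
wrist_force: [0.8, 0.7, -0.3]
grip_width: 0.0601
grasp_force: 0.0
turn5deg -0.00 (tool+ = -yaw) xyz units [0.07 0.1  2.69]
top 0.51 [187.3, 247.3] (array([0.39964718, 0.24480876, 0.39598808]), np.float64(0.5065588499550764))
side 0.88 [441.3, 243.4] (array([0.40529755, 0.24767447, 0.92150556]), np.float64(0.10954848260547745))
0.83 [0.60873098 0.2467062  0.005     ]
0.93 [0.60380791 0.23772609 0.005     ]
```

View pics/c1.png

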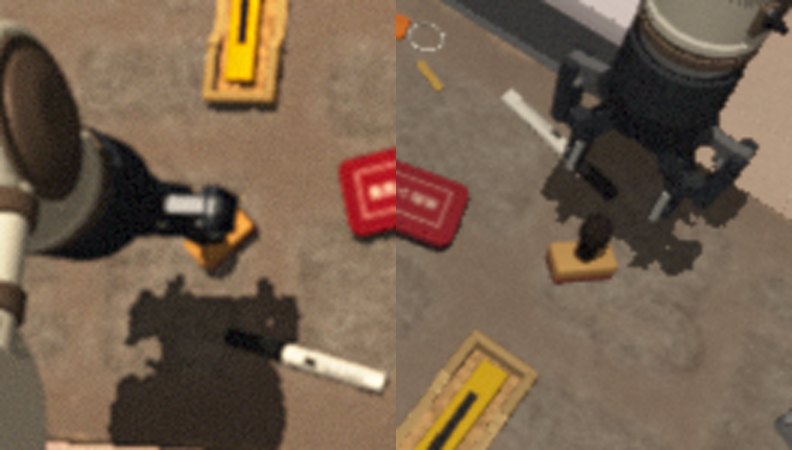

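The gripper hangs above the stamp's grip (side crop: stamp at (585,255)). The cutter lies in its tray and the ink pad is clear. Descend.

```bash
python3 -m inch '{"xyz":[[0.07,0.1,0.3],[0,0,0.6],[0,0,0.6],[0,0,0.5],[0,0,0.4],[0,0,0.3],[0,0,0],[0,0,0],[0,0,0],[0,0,0]],"turn":[0,0,0,0,0,0,0,0,0,0],"hand":[60,60,60,60,60,60,60,60,15,15]}' 30 && python3 -m inch '{"xyz":[[0,0,0],[0,0,0],[0,0,0],[0,0,0],[0,0,0]],"turn":[0,0,0,0,0],"hand":[15,15,15,15,15]}'
```

```text
t: 28.6
eef_pos: [0.4043, 0.2471, 0.0051]
ee_rot: [3.141, 0.002, -3.103]
wrist_force: [0.7, -0.6, -1.0]
grip_width: 0.0371
grasp_force: 0.0
t: 29.02
eef_pos: [0.4043, 0.247, 0.0051]
ee_rot: [3.141, 0.002, -3.103]
wrist_force: [-0.5, -0.1, 5.6]
grip_width: 0.0225
grasp_force: 29.7
```

```bash
python3 -m inch '{"xyz":[[0,0,-0.2],[0,0,-0.4],[0,0,-0.6],[0,0,-0.7],[0,0,-0.7],[0,0,-0.4],[0,0,0],[0,0,0],[0,0,0],[0,0,0]],"turn":[0,0,0,0.7,0.9,0.9,0.9,0.9,0.9,0.9],"hand":[15,15,15,15,15,15,15,15,15,15]}' && python3 -m inch '{"xyz":[[0,0,0],[0,0,0],[0,0,0],[0,0,0],[0,0,0],[0,0,0]],"turn":[0.9,0.9,0.9,0.5,0,0],"hand":[15,15,15,15,15,15]}';python3 snap.py c2 .405 .247 .09;python3 - <<'E'
from h import *
p=ctrl.get_state()['eef_pos'];zz=p[2]-.0051
for n in C:
  for d in ctrl.outline_of(n,'stamp')[:1]: print(n,d['conf'],d['uv'],fit('stamp',zz,{n:d['pixels']},[[.405,.247,a] for a in(-.2,.1)]))
go(.6273,.0604,.08,ctrl.get_state()['ee_rot'][2])
E
```

```text
t: 29.85
eef_pos: [0.4032, 0.2468, 0.0798]
ee_rot: [-3.142, -0.0, 2.644]
wrist_force: [0.2, -0.0, 0.0]
grip_width: 0.0227
grasp_force: 29.6
t: 30.35
eef_pos: [0.4033, 0.2468, 0.0796]
ee_rot: [-3.142, -0.0, 2.37]
wrist_force: [0.3, 0.3, 0.3]
grip_width: 0.0225
grasp_force: 29.6
top 0.75 [180.3, 238.3] (array([ 0.40633573,  0.24173051, -0.17222954]), np.float64(0.4554537885095754))
side 0.7 [449.2, 226.8] (array([ 0.40315198,  0.24533229, -0.00128531]), np.float64(0.33571610926729645))
turn5deg -0.00 (tool+ = -yaw) xyz units [-11.62   0.91  -0.02]
```

View pics/c2.png

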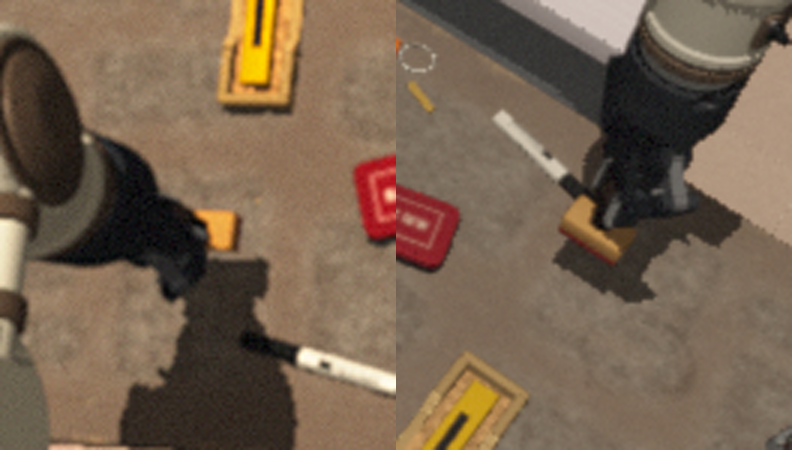

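Top view: the block (230,230) is now square with the axes; the side view shows it held level. Carry to the stamp tray.

```bash
python3 -m inch '{"xyz":[[-0.5,0.07,0],[-0.94,0.07,0],[-0.94,0.07,0],[-0.94,0.07,0],[-0.94,0.07,0],[-0.94,0.07,0],[-0.94,0.07,0],[-0.94,0.07,0],[-0.94,0.07,0],[-0.94,0.07,0]],"turn":[0,0,0,0,0,0,0,0,0,0],"hand":[15,15,15,15,15,15,15,15,15,15]}' && python3 -m inch '{"xyz":[[-0.94,0.07,0],[-0.94,0.07,0],[-0.7,0.07,0],[-0.08,0,0],[0,0,0],[0,0,0],[0,0,0]],"turn":[0,0,0,0,0,0,0],"hand":[15,15,15,15,15,15,15]}';python3 snap.py c3 .6273 .0604 .06;python3 - <<'E'
from h import *
p=ctrl.get_state()['eef_pos'];zz=p[2]-.0051
for n in C:
  for d in ctrl.outline_of(n,'stamp')[:1]: print(n,d['conf'],d['uv'],fit('stamp',zz,{n:d['pixels']},[[.627,.06,a] for a in(-.2,.1)]))
go(.6273,.0604,.02,ctrl.get_state()['ee_rot'][2])
E
```

```text
t: 31.38
eef_pos: [0.5774, 0.1011, 0.0792]
ee_rot: [-3.141, 0.0, 2.368]
wrist_force: [-0.4, -0.4, -0.8]
grip_width: 0.0225
grasp_force: 29.6
t: 31.97
eef_pos: [0.6265, 0.0608, 0.079]
ee_rot: [-3.141, -0.001, 2.369]
wrist_force: [0.4, 0.2, -0.6]
grip_width: 0.0224
grasp_force: 29.6
side 0.72 [318.4, 246.1] (array([0.62782982, 0.05975121, 0.01033492]), np.float64(0.39655406322072984))
turn5deg -0.00 (tool+ = -yaw) xyz units [-0.02 -0.    2.38]
```

View pics/c3.png

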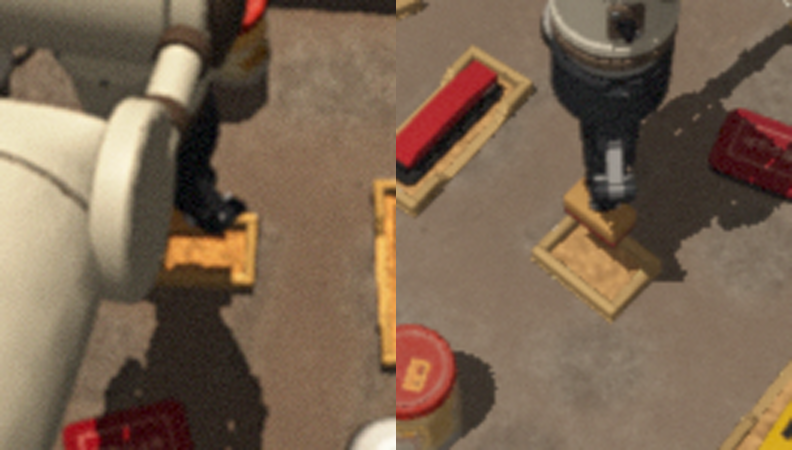

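The block is parallel with the tray and right above it (side crop (600,210) over tray (597,255)). Lower.

```bash
python3 -m inch '{"xyz":[[0,0,0.3],[0,0,0.6],[0,0,0.6],[0,0,0.6],[0,0,0.3],[0,0,0.15],[0,0,0],[0,0,0]],"turn":[0,0,0,0,0,0,0,0],"hand":[15,15,15,15,15,15,15,15]}' && python3 -m inch '{"xyz":[[0,0,0.08],[0,0,0.04],[0,0,0],[0,0,0]],"turn":[0,0,0,0],"hand":[15,15,15,15]}'
```

```text
t: 32.83
eef_pos: [0.6277, 0.0603, 0.0161]
ee_rot: [3.141, 0.001, 2.369]
wrist_force: [0.5, 0.2, -0.3]
grip_width: 0.0226
grasp_force: 29.6
t: 33.17
eef_pos: [0.6276, 0.0602, 0.013]
ee_rot: [3.141, 0.0, 2.369]
wrist_force: [0.1, -0.2, -0.2]
grip_width: 0.0227
grasp_force: 29.6
```

```bash
python3 -m inch '{"xyz":[[0,0,0.06],[0,0,0.04],[0,0,0],[0,0,0]],"turn":[0,0,0,0],"hand":[15,15,15,15]}' && python3 -m inch '{"xyz":[[0,0,0.03],[0,0,0],[0,0,0]],"turn":[0,0,0],"hand":[15,15,15]}'
```

```text
t: 33.5
eef_pos: [0.6275, 0.0602, 0.0103]
ee_rot: [3.141, 0.0, 2.368]
wrist_force: [0.3, -0.2, 0.2]
grip_width: 0.0224
grasp_force: 29.7
t: 33.75
eef_pos: [0.6278, 0.0601, 0.0102]
ee_rot: [3.141, 0.001, 2.369]
wrist_force: [-1.4, -0.4, 5.3]
grip_width: 0.0223
grasp_force: 30.1
```

```bash
python3 -m inch '{"xyz":[[0,0,0],[0,0,0],[0,0,0],[0,0,0],[0,0,-0.4],[0,0,-0.7],[0,0,-0.7],[0,0,-0.7],[0,0,-0.4],[0,0,0]],"turn":[0,0,0,0,0,0,0,0.9,0.9,0.9],"hand":[50,50,50,50,50,50,50,70,80,85]}'&& python3 -m inch '{"xyz":[[0,0,0],[0,0,0],[0,0,0],[0,0,0],[0,0,0],[0,0,0]],"turn":[0.9,0.9,0.9,0,0,0],"hand":[85,85,85,85,85,85]}';python3 -c "
from h import *
go(.4342,-.2508,.085,1.818)"
```

```text
t: 34.58
eef_pos: [0.6298, 0.0601, 0.0861]
ee_rot: [3.137, 0.004, 2.129]
wrist_force: [1.0, -0.4, 0.6]
grip_width: 0.083
grasp_force: 0.0
t: 35.08
eef_pos: [0.6275, 0.0603, 0.0822]
ee_rot: [3.141, 0.0, 1.899]
wrist_force: [-0.4, 0.4, 0.2]
grip_width: 0.0852
grasp_force: 0.0
turn5deg 0.93 (tool+ = -yaw) xyz units [-10.17 -10.54  -0.11]
```

```bash
python3 -m inch '{"xyz":[[0,0,0],[-0.5,-0.5,0],[-0.87,-0.9,0],[-0.87,-0.9,0],[-0.87,-0.9,0],[-0.87,-0.9,0],[-0.87,-0.9,0],[-0.87,-0.9,0],[-0.87,-0.9,0],[-0.87,-0.9,0]],"turn":[0.93,0,0,0,0,0,0,0,0,0],"hand":[85,85,85,85,85,85,85,85,85,85]}'&& python3 -m inch '{"xyz":[[-0.87,-0.9,0],[-0.87,-0.9,0],[-0.87,-0.9,0],[-0.1,-0.14,0],[0,0,0],[0,0,0],[0,0,0]],"turn":[0,0,0,0,0,0,0],"hand":[85,85,85,85,85,85,85]}';python3 snap.py d1 .4342 -.2508 .03;python3 - <<'E'
from h import *
for n in C:
  for d in ctrl.outline_of(n,'scanner')[:1]: print(n,d['conf'],d['uv'],fit('scanner',0,{n:d['pixels']},[[.434,-.251,1.82]]))
go(.4342,-.2508,-.01,1.818)
E
```

```text
t: 35.92
eef_pos: [0.4851, -0.1686, 0.0821]
ee_rot: [3.141, 0.0, 1.818]
wrist_force: [1.7, 0.1, -0.2]
grip_width: 0.0849
grasp_force: 0.0
t: 36.5
eef_pos: [0.434, -0.2494, 0.0818]
ee_rot: [3.141, -0.0, 1.818]
wrist_force: [-0.3, -0.1, 0.0]
grip_width: 0.0848
grasp_force: 0.0
top 0.53 [346.4, 167.2] (array([ 0.434, -0.251,  1.82 ]), np.float64(1.0))
side 0.7 [285.6, 151.2] (array([ 0.43557189, -0.24911332,  1.80412947]), np.float64(0.09030875282395878))
turn5deg -0.00 (tool+ = -yaw) xyz units [-0.05 -0.    3.67]
```

View pics/d1.png

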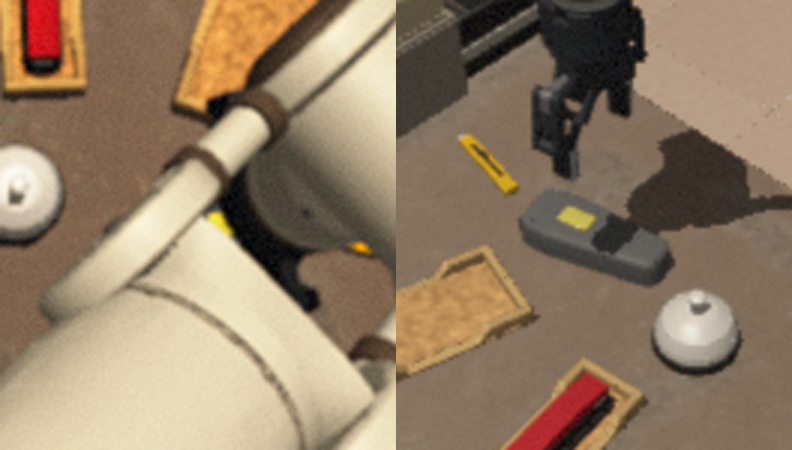

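The scanner is still in place, with the fingers above it on both long sides; the bell is clear. Descend in stages and grip.

```bash
python3 -m inch '{"xyz":[[-0.05,0,0.4],[0,0,0.8],[0,0,0.8],[0,0,0.8],[0,0,0.6],[0,0,0.27],[0,0,0],[0,0,0]],"turn":[0,0,0,0,0,0,0,0],"hand":[85,85,85,85,85,85,85,85]}' && python3 -m inch '{"xyz":[[0,0,0.2],[0,0,0.2],[0,0,0.2],[0,0,0.2],[0,0,0],[0,0,0]],"turn":[0,0,0,0,0,0],"hand":[85,85,85,85,85,85]}' && python3 -m inch '{"xyz":[[0,0,0],[0,0,0],[0,0,0],[0,0,0],[0,0,0],[0,0,0],[0,0,0]],"turn":[0,0,0,0,0,0,0],"hand":[40,40,40,40,40,40,40]}' 60
```

```text
t: 37.37
eef_pos: [0.4339, -0.2515, -0.01]
ee_rot: [-3.141, -0.0, 1.816]
wrist_force: [-0.5, 0.6, 1.0]
grip_width: 0.0847
grasp_force: 0.0
t: 37.87
eef_pos: [0.4335, -0.2513, -0.0303]
ee_rot: [-3.141, -0.001, 1.816]
wrist_force: [-0.1, -0.0, 0.6]
grip_width: 0.0851
grasp_force: 0.0
t: 38.45
eef_pos: [0.4344, -0.252, -0.0288]
ee_rot: [3.141, 0.001, 1.816]
wrist_force: [-1.2, 2.1, 6.2]
grip_width: 0.0512
grasp_force: 61.9
```

```bash
python3 -m inch '{"xyz":[[0,0,-0.2],[0,0,-0.4],[0,0,-0.6],[0,0,-0.7],[0,0,-0.7],[0,0,-0.7],[0,0,-0.3],[0,0,0],[0,0,0],[0,0,0]],"turn":[0,0,0,0,-0.6,-0.9,-0.9,-0.9,-0.9,-0.9],"hand":[40,40,40,40,40,40,40,40,40,40]}' && python3 -m inch '{"xyz":[[0,0,0],[0,0,0],[0,0,0],[0,0,0],[0,0,0],[0,0,0],[0,0,0],[0,0,0],[0,0,0],[0,0,0]],"turn":[-0.9,-0.9,-0.9,-0.9,-0.9,-0.9,-0.9,-0.52,0,0],"hand":[40,40,40,40,40,40,40,40,40,40]}';python3 -c "
from h import *
go(.6129,-.3014,.06,2.8564)"
```

```text
t: 39.28
eef_pos: [0.4339, -0.2518, 0.0611]
ee_rot: [3.142, 0.001, 2.265]
wrist_force: [0.2, 0.2, -0.3]
grip_width: 0.0512
grasp_force: 62.4
t: 40.12
eef_pos: [0.4338, -0.2517, 0.0605]
ee_rot: [-3.141, 0.0, 2.855]
wrist_force: [-0.1, 0.3, -1.0]
grip_width: 0.0514
grasp_force: 62.4
turn5deg -0.02 (tool+ = -yaw) xyz units [-7.43  0.11  0.02]
```

```bash
python3 -m inch '{"xyz":[[-0.4,0.01,0],[-0.9,0.01,0],[-0.9,0.01,0],[-0.9,0.01,0],[-0.9,0.01,0],[-0.9,0.01,0],[-0.9,0.02,0],[-0.9,0.01,0],[-0.73,0.02,0],[0,0,0]],"turn":[0,0,0,0,0,0,0,0,0,0],"hand":[40,40,40,40,40,40,40,40,40,40]}' && python3 -m inch '{"xyz":[[0,0,0],[0,0,0]],"turn":[0,0],"hand":[40,40]}';python3 snap.py d2 .612 -.301 .06;python3 - <<'E'
from h import *
p=ctrl.get_state()['eef_pos'];zz=p[2]+.0288
for n in C:
  for d in ctrl.outline_of(n,'scanner')[:1]: print(n,d['conf'],d['uv'],fit('scanner',zz,{n:d['pixels']},[[.613,-.301,2.856]]))
go(.6129,-.3014,-.018,2.8564)
E
```

```text
t: 40.95
eef_pos: [0.6155, -0.302, 0.0604]
ee_rot: [-3.141, 0.003, 2.856]
wrist_force: [0.7, -0.2, -0.3]
grip_width: 0.0515
grasp_force: 62.4
t: 41.12
eef_pos: [0.6121, -0.3009, 0.0598]
ee_rot: [3.141, -0.001, 2.856]
wrist_force: [0.0, -0.7, -1.3]
grip_width: 0.0514
grasp_force: 62.4
side 0.64 [215.8, 155.5] (array([ 0.6139818 , -0.29887323,  2.8355039 ]), np.float64(0.2394608167041099))
turn5deg -0.01 (tool+ = -yaw) xyz units [-0.03 -0.    3.13]
```

View pics/d2.png

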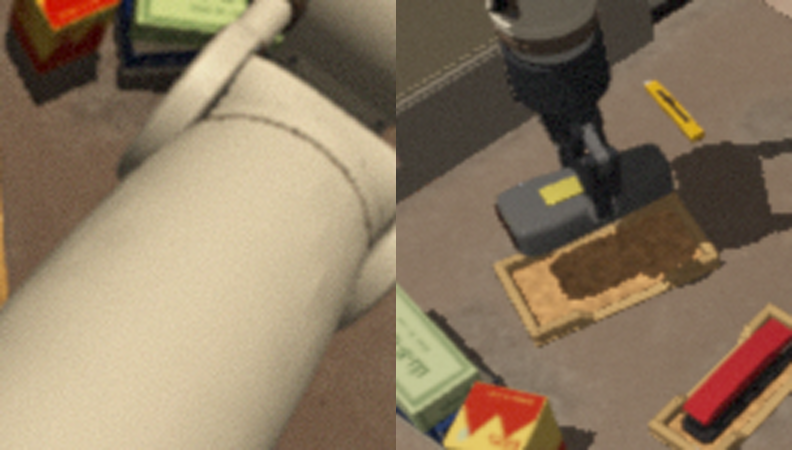

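I've now viewed 17 pictures, which is over the limit of 14, so I won't view any more and will check by numbers only. This one shows the scanner level above its tray. Lowering.

```bash
python3 -m inch '{"xyz":[[0,0,0.3],[0,0,0.7],[0,0,0.7],[0,0,0.7],[0,0,0.5],[0,0,0.2],[0,0,0],[0,0,0]],"turn":[0,0,0,0,0,0,0,0],"hand":[40,40,40,40,40,40,40,40]}' && python3 -m inch '{"xyz":[[0,0,0.08],[0,0,0.04],[0,0,0],[0,0,0]],"turn":[0,0,0,0],"hand":[40,40,40,40]}'
```

```text
t: 41.98
eef_pos: [0.613, -0.3014, -0.017]
ee_rot: [-3.141, 0.0, 2.856]
wrist_force: [-0.4, -0.2, -0.9]
grip_width: 0.0511
grasp_force: 62.4
t: 42.32
eef_pos: [0.6131, -0.3015, -0.0199]
ee_rot: [-3.141, 0.001, 2.856]
wrist_force: [-0.0, 0.4, -1.6]
grip_width: 0.0514
grasp_force: 62.4
```

```bash
python3 -m inch '{"xyz":[[0,0,0.08],[0,0,0.04],[0,0,0],[0,0,0]],"turn":[0,0,0,0],"hand":[40,40,40,40]}' && python3 -m inch '{"xyz":[[0,0,0.04],[0,0,0],[0,0,0]],"turn":[0,0,0],"hand":[40,40,40]}'
```

```text
t: 42.65
eef_pos: [0.6127, -0.3012, -0.0235]
ee_rot: [3.142, -0.0, 2.856]
wrist_force: [0.1, 0.5, -0.9]
grip_width: 0.0512
grasp_force: 62.4
t: 42.9
eef_pos: [0.6129, -0.3013, -0.0237]
ee_rot: [-3.142, -0.0, 2.856]
wrist_force: [-2.7, 2.4, 5.3]
grip_width: 0.0516
grasp_force: 63.3
```

```bash
python3 -m inch '{"xyz":[[0,0,0],[0,0,0],[0,0,0],[0,0,0],[0,0,-0.4],[0,0,-0.8],[0,0,-0.9],[0,0,-0.9],[0,0,-0.9],[0,0,-0.9]],"turn":[0,0,0,0,0,0,0,0,0,0],"hand":[70,70,70,70,70,70,70,70,70,70]}' && python3 -m inch '{"xyz":[[0,0,-0.9],[0,0,-0.9],[0,0,-0.9],[0,0,-0.4],[0,0,0],[0,0,0]],"turn":[0,0,0,0,0,0],"hand":[70,70,70,70,70,70]}';python3 -c "
from h import *
go(.42,-.2,.18,2.856)
go(.3,.5,.18,2.856)"
```

```text
t: 43.73
eef_pos: [0.6129, -0.3013, 0.0976]
ee_rot: [-3.141, 0.001, 2.856]
wrist_force: [0.0, 0.2, -0.7]
grip_width: 0.0702
grasp_force: 0.0
t: 44.23
eef_pos: [0.6129, -0.3013, 0.1732]
ee_rot: [-3.141, 0.001, 2.856]
wrist_force: [-0.5, -0.0, -0.7]
grip_width: 0.07
grasp_force: 0.0
turn5deg 0.00 (tool+ = -yaw) xyz units [ 8.55  1.72 -0.27]
turn5deg 0.00 (tool+ = -yaw) xyz units [21.04 27.23 -0.27]
```

```bash
python3 -m inch '{"xyz":[[0.4,0.5,0],[0.7,0.9,0],[0.7,0.9,0],[0.7,0.9,0],[0.7,0.9,0],[0.7,0.9,0],[0.7,0.9,0],[0.7,0.9,0],[0.7,0.9,0],[0.7,0.9,0]],"turn":[0,0,0,0,0,0,0,0,0,0],"hand":[70,70,70,70,70,70,70,70,70,70]}' && python3 -m inch '{"xyz":[[0.7,0.9,0],[0.7,0.9,0],[0.7,0.9,0],[0.7,0.9,0],[0.7,0.9,0],[0.7,0.9,0],[0.7,0.9,0],[0.7,0.9,0],[0.7,0.9,0],[0.7,0.9,0]],"turn":[0,0,0,0,0,0,0,0,0,0],"hand":[70,70,70,70,70,70,70,70,70,70]}' && python3 -m inch '{"xyz":[[0.7,0.9,0],[0.7,0.9,0],[0.7,0.9,0],[0.7,0.9,0],[0.7,0.9,0],[0.7,0.9,0],[0.7,0.9,0],[0.4,0.5,0],[0,0,0],[0,0,0]],"turn":[0,0,0,0,0,0,0,0,0,0],"hand":[70,70,70,70,70,70,70,70,70,70]}'; sed -i "s/^Z=.*/Z={k:.005 for k in('cutter','stapler','scanner','stamp')}/" look.py; python3 look.py scanner cutter stapler stamp bell ink_pad
```

```text
t: 45.07
eef_pos: [0.5105, -0.0461, 0.1707]
ee_rot: [3.141, -0.004, 2.856]
wrist_force: [-0.9, 0.5, -0.3]
grip_width: 0.0698
grasp_force: 0.0
t: 45.9
eef_pos: [0.4058, 0.2182, 0.171]
ee_rot: [-3.14, -0.003, 2.856]
wrist_force: [0.5, -0.1, 0.6]
grip_width: 0.0701
grasp_force: 0.0
t: 46.73
eef_pos: [0.3274, 0.4172, 0.1711]
ee_rot: [-3.138, -0.002, 2.858]
wrist_force: [-0.8, -0.7, -0.5]
grip_width: 0.0702
grasp_force: 0.0
scanner top [(0.63, [424, 172], 1294)] [(0.93, [422.7, 175.3], [0.616, -0.307])]
scanner side [(0.66, [224, 174], 1109)] [(0.56, [227.6, 177.1], [0.609, -0.304])]
   FIT ['top'] [ 0.6123 -0.3003  2.8422] 0.096
   FIT ['top', 'side'] [ 0.6123 -0.3002  2.8396] 0.107
cutter top [(0.78, [202, 168], 575), (0.7, [466, 252], 292)] [(0.64, [201.3, 164.5], [0.608, 0.249])]
cutter side [(0.72, [396, 306], 711)] [(0.9, [393.8, 307.9], [0.606, 0.251]), (0.72, [251.0, 124.4], [0.425, -0.411])]
   FIT ['top'] [0.6073 0.2528 0.0579] 0.202
   FIT ['top', 'side'] [0.6047 0.2529 0.0482] 0.178
stapler top [(0.87, [347, 169], 645)] [(0.83, [346.5, 166.1], [0.628, -0.116])]
stapler side [(
[... 232 characters left out ...]
3, 0.064])]
stamp side [(0.83, [321, 254], 348)] [(0.57, [321.2, 260.7], [0.627, 0.055])]
   FIT ['top'] [0.6287 0.0591 3.1394] 0.138
   FIT ['top', 'side'] [ 0.6285  0.0597 -0.1077] 0.149
bell top [(0.93, [339, 233], 811)] [(0.66, [338.1, 233.1], [0.458, -0.104])]
bell side [(0.58, [324, 186], 635)] [(0.82, [320.6, 188.5], [0.463, -0.094])]
   FIT ['top'] [ 0.4543 -0.1047  2.4777] 0.118
   FIT ['top', 'side'] [ 0.455  -0.1041  2.5371] 0.126
ink_pad top [(0.61, [252, 228], 1127)] [(0.77, [254.8, 229.3], [0.454, 0.099])]
ink_pad side [(0.57, [386, 228], 929)] [(0.84, [384.5, 229.0], [0.45, 0.111])]
   FIT ['top'] [0.4554 0.1058 0.3035] 0.061
   FIT ['top', 'side'] [0.4552 0.1063 3.449 ] 0.089
```

All four tools fit within about 3 mm of their tray centres, and the bell and ink pad have not moved. Handing in.

```bash
python3 -c "
from station import ctrl
print(ctrl.close_job())"
```

```text
the job is handed in; nothing more can be done
None
```

The job is handed in at about 48 s, no verdict returned: the last measurements put all four tools within about 3 mm of their tray centres, each set down on contact, with bell and ink pad unmoved — but I viewed 17 pictures, over the limit of 14.

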